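# Fill the topping-jar lane and hold its sprung arm back

### The arm

A 6-joint arm with a two-finger parallel gripper is mounted at the origin on the work surface. World frame = base frame: x ahead of the robot, y to its left, z up, the work surface at z = 0. Lengths are in mm, angles in rad, forces in N, time in s.
With the tool pointing down it reaches from about 350 to 975 mm from the base axis. Payload 7.1 kg.
Tool frame: the origin (TCP) lies on the centre line of the jaws, within the pads' length; the fingertips stand 19 mm ahead of it and the grasp point (between the pads) is the TCP; z points along the fingers, y is the line along which they close (so a half turn about z gives the same grasp; the last joint's range is limited). The gripper opens to 88 mm and grips with 3 to 60 N. Pads are 20 mm wide; open, the fingers measure 115 mm over their backs; the gripper's body (75 mm by 178 mm) begins 61 mm behind the grasp point.
Start: joints at [1.306, 0.423, 1.63, -0, 1.089, -0.019], TCP at [152.051, 606.206, 241.675] pointing down, gripper open.
Joint ranges: [-3, 3], [-0.9, 2.11], [0.09, 2.58], [-1.31, 4.45], [0.11, 2.69], [-2.54, 2.54]. Speed limits (rad/s): [2.39, 2.39, 3.01, 3.14, 3.14, 3.14].

### API

Orientations are given as a rotation vector (axis times angle).
In Python, from plant import sensors, cams, job, finder gives the robot as it stands.
- The arm moves only by the shell command python3 -m crank 'ROWS' [FORCE]. ROWS is JSON, a list of rows, each a list of 3 entries, a list of its own where there are three numbers: the opening in per cent of the stroke, from 0 (shut) to 100 (fully open), then the shift along the world's x, y, z in m, then the turn, a rotation vector about the world's x, y, z in rad. In form: [[hand, [tx, ty, tz], [ax, ay, az]], ...]. A call has 1 to 8 rows; each row shifts and turns the commanded pose from where the row before left it; what a row does not reach is not made up. A row lasts 1/8 s, in which the tool goes at most 62.5 mm and 10.7 degrees, less where a joint would pass 70% of its speed; a pose out of reach is approached as far as the arm can. A call with a gripper value outside its range is refused whole. The fingers move at their own pace and stop on an object; FORCE is the grip in N (left out, the last holds). Time passes only in rows, so rows that do not move let the fingers close. It gives the time, the measured TCP pose, the force, the opening and the grip force at its end, in the units of the state.
- sensors.state(): the state, without advancing time (a new reading comes with each control period).
- cams.snapshot(name): name is "scene" or "top"; returns the picture (400x640x3 uint8, blue, green, red); there is no depth.
- cams.camera_model(name): a dict with "fov_y" (degrees; the focal length in pixels is half the picture's height over the tangent of half this angle, whatever the lens; pixels are square), "cx", "cy" (the principal point, pixels), "R" (3x3) and "t" (3): a world point X has camera coordinates R X + t. Camera axes: x right, y down, z forward; pixel columns grow to the right and rows downward; lengths in mm; the calibration is good to about 2 mm. A picture is of the moment at which its call begins. camera_model takes no time and is no camera call.
- job.sign_off(): hands the job in; it is judged then, once.
Trained networks look in the newest picture that a camera, given by its name, has taken for a name from the list of things; names that differ only in an ending like _2 or _b are one class to them, and where a whole thing is asked for, a point or a joint stands for the part that bears it (a point fixed in the world has none). Each returns a list of dicts, best first, with "confidence" (0 to 1); they miss things now and then, are a little off and sometimes report something else, mostly with a low value. They report only what shows in the picture. A call takes as long as a camera call.
- finder.recognise(camera, query): "xyz" ([x, y, z] in mm, in the coordinates of the camera as it stood for that picture, good to about 4 mm: the middle of the surface that is visible of it).
- finder.outline_of(camera, query): "pixels" (400x640 bool, what is visible of it).
- finder.mark_of(camera, query): "xyz" ([x, y, z] in mm, in the coordinates of the camera as it stood for that picture, good to about 4 mm: a listed point, or the origin of a listed thing).
The state is a dict: "time_s": time; "joints": joint angles; "dq": joint speeds; "effort": joint torques, N m; "position": TCP position; "tcp_rot": TCP orientation; "wrist_force": force on the tool from outside, world axes, zero at the start; "moment": the same for the moment, N m; "grip_width": finger opening in mm; "gripper_force": force on a finger pad.
Only numpy, scipy, OpenCV 4.12 (cv2) and the standard library are available. Lean on these libraries where they do the work, as an engineer would, in place of code of your own. Each camera call takes 0.05 s, during which the arm holds its last target. There are 200 camera calls.

### The job

At the waffle stand, first stand the two loose topping jars upright in the steel lane beside the jar already there, one after the other, so that all three make a neat side-by-side row with hardly a gap between them, and let go of them. Then swing the lane's sprung arm back by its black upright post, away from the row, past the click of its catch and on to the rubber stop block, and finish while still holding it there yourself (do not let it rest on the catch), so that a colleague can drop in the last jar. Leave the other things on the counter where they are.

Things in the scene. Friction and masses are not known exactly. Their poses are not given: they have to be found in the camera images.
- feeder: Steel jar lane fixed to the counter: base plate 195 (x) by 415 mm (y), 12 mm thick; origin on the counter below the lane's centre line, x to the far side, y along the lane to its end stop. Jars stand on the plate (12 mm up) on the line x = 0, between rails 4 mm thick at x = -42 and +42 mm, y -40 to +165 mm, tops 22 mm above the counter. End stop: upright plate 70 mm high, inner face y = +160 mm.
- jar_a: Loose topping jar, the same as jar_b and jar_c: amber glass with a steel lid and a paper band, 56 mm diameter, 80 mm high, about 0.2 kg, upright. Its straight side reaches 50 mm up, then a shoulder; the lid is 50 mm wide, from 64 to 80 mm up. Origin at the centre of its underside, z up. The two jars are interchangeable.
- jar_b: Loose topping jar, the same as jar_a: 56 mm diameter, 80 mm high; origin at the centre of its underside. It stands somewhere else on the counter.
- jar_c: The jar that already stands in the lane, against the end stop (centre near y = +130 mm of the feeder): 56 mm diameter, 80 mm high; origin at the centre of its underside. Stays there; a nudge is harmless.
- tensioner (a joint): Angle (rad) of the sprung arm about pivot. 0 as found, arm pointing to the feeder's -x across the lane; grows to 0.80 at the rubber stop block as the post swings counter-clockwise seen from above, away from the row. Spring at the post: 4 N at 0, 6.5 N at 0.80, up to 9 N in all while passing the catch (0.2 to 0.55). It clicks by 0.58; let go, it falls back on the catch near 0.55.
- stop_block (a point): Top centre of the rubber block (30 x 24 mm, top 62 mm above the counter) that stops the arm at 0.80, at about x = +57, y = -146 mm of the feeder.
- post_grip (a point): On the axis of the arm's black upright post, 90 mm above the counter. Post: round, 18 mm diameter, 62 to 115 mm above the counter, 170 mm from the pivot, on the arm (flat bar 16 mm wide, 50 to 62 mm up). At arm angle q it is at x = 100 - 170 cos q, y = -70 - 170 sin q (mm) in the feeder's frame; at rest on the robot's side of the lane.
- pivot (a point): Pivot axis (upright) of the sprung arm, 56 mm above the counter, at x = +100, y = -70 mm of the feeder.
- pawl (a joint): The catch: a small brass wedge that the arm's underside presses down as it passes, in m; 0 = fully up (before the arm comes and again after the click), about 0.007 when pressed down. Sprung, and needs no handling.
- shaker: Bystander: plain metal shaker can, 48 mm diameter, 125 mm high, slimmer and taller than the jars; origin at the centre of its underside. Leave it.
- tub: Bystander: squat white tub, 66 mm diameter, 45 mm high; origin at the centre of its underside. Leave it.
- cup: Bystander: white ceramic cup without a handle, 72 mm rim diameter, 85 mm high, left of the lane; origin at the centre of its underside. Leave it.

How it is judged (in metres and radians):
On the way, in this order (a step that is already met when the one before it is completed fails the run):
1. both loose jars stand released in the lane, making one row with the third (x of jar_a in the frame of feeder between -0.016 and 0.016 m and z of jar_a in the frame of feeder between 0.008 and 0.017 m and y of each of jar_a, jar_b, jar_c in the frame of feeder above -0.045 m and angle between each of jar_a, jar_b, jar_c's own z axis and vertical below 0.12 rad and contact force between the fingers and jar_a below 0.2 N and linear speed of each of jar_a, jar_b, jar_c below 0.03 m/s and x of jar_b in the frame of feeder between -0.016 and 0.016 m and z of jar_b in the frame of feeder between 0.008 and 0.017 m and contact force between the fingers and jar_b below 0.2 N and x of jar_c in the frame of feeder between -0.016 and 0.016 m and z of jar_c in the frame of feeder between 0.008 and 0.017 m and contact force between the fingers and jar_c below 0.2 N and horizontal distance between jar_a and jar_b below 0.076 m and horizontal distance between any of jar_a, jar_b and jar_c below 0.076 m and y of jar_c in the frame of feeder above 0.11 m), for 0.2 s.
2. the sprung arm is past its catch's click (value of joint tensioner above 0.6 rad and value of joint pawl below 0.002 m), for 0.1 s.
At the end, for the whole second after the job is handed in: Three jars upright, released, at rest between the rails (within 16 mm of mid-lane), jar_c within 22 mm of the end stop, gaps under 20 mm; the arm past its click, over 0.70 rad, held by the fingers (over 1.5 N), not by the catch or a loose thing (all of step 1 and value of joint tensioner above 0.7 rad and value of joint pawl below 0.002 m and contact force between the fingers and tensioner above 1.5 N and contact force between tensioner and pawl below 0.3 N and contact force between tensioner and jar_a below 0.3 N and contact force between tensioner and jar_b below 0.3 N and contact force between tensioner and jar_c below 0.3 N and contact force between tensioner and shaker below 0.3 N and contact force between tensioner and tub below 0.3 N and contact force between tensioner and cup below 0.3 N); the arm keeps its last pose, push and grip.
It fails at once if a bystander is moved more than 40 mm or knocked over (distance of any of shaker, tub, cup from where it was at the start of the episode above 0.04 m or angle between any of shaker, tub, cup's own z axis and vertical above 0.5 rad).
It also fails if it takes over 61 s, if anything falls off the work surface, if the arm or the gripper's body presses on something with over 40 N, if the wrist force passes 120 N, or if a joint passes its speed limit or range.

## Working session

There is one attempt and no reset: what is moved stays moved. The work goes in short steps, Python scripts to look and compute and a shell command to move; the robot and the scene stay as the last step left them, time stands still between calls to the robot, and variables do not carry over. Pictures are saved under pics/ and viewed, at most 10 in all, crops included, and the job is handed in when it is done.

```bash
mkdir -p pics; cat > h.py <<'E'
import numpy as np, cv2
from plant import sensors, cams, job, finder
def w(cam,p):
    m=cams.camera_model(cam); return np.array(m["R"]).T@(np.array(p)-np.array(m["t"]))
def px(cam,X):
    m=cams.camera_model(cam); f=200/np.tan(np.radians(m["fov_y"]/2)); c=np.array(m["R"])@np.array(X)+np.array(m["t"]); return f*c[0]/c[2]+m["cx"],f*c[1]/c[2]+m["cy"]
E
python3 - <<'E'
from h import *
ims=[]
for c in("scene","top"):
    im=cams.snapshot(c); ims.append(im); cv2.imwrite(f"pics/{c}0.png",im)
    m=cams.camera_model(c); print(c,m["fov_y"],m["cx"],m["cy"],np.round(-np.array(m["R"]).T@m["t"]))
    for n in("feeder","jar_a","stop_block","post_grip","pivot","shaker","tub","cup"):
        for d in finder.mark_of(c,n)[:4]:
            X=w(c,d["xyz"]); print(c,n,np.round(X),round(d["confidence"],2),np.round(px(c,X)))
s=sensors.state();print(s["time_s"],s["tcp_rot"],s["grip_width"])
E
```

```text
scene 55.31484836144864 318.4849130636142 191.33963471750096 [1171. -174.  721.]
scene feeder [667.   1.  -2.] 0.76 [323. 245.]
scene jar_a [647. 123.  12.] 0.87 [368. 223.]
scene jar_a [ 382. -251.   -0.] 0.74 [200. 186.]
scene jar_a [ 737. -140.   61.] 0.59 [268. 271.]
scene jar_a [387. 276.   1.] 0.57 [381. 149.]
scene stop_block [ 740. -141.   61.] 0.88 [267. 272.]
scene post_grip [608. -76.  92.] 0.78 [282. 208.]
scene pivot [773. -56.  55.] 0.68 [313. 277.]
scene shaker [ 420. -120.   -0.] 0.94 [251. 185.]
scene tub [408. 100.  -4.] 0.64 [327. 167.]
scene tub [ 419. -121.    0.] 0.47 [251. 185.]
scene cup [502. 351.  -3.] 0.83 [422. 170.]
top 56.32090480696143 319.1123588110343 195.8491983109586 [421.  42. 995.]
top feeder [669.  -1.  -4.] 0.88 [324. 166.]
top jar_a [ 387. -246.   -0.] 0.74 [414. 273.]
top jar_a [649. 119.  11.] 0.72 [279. 171.]
top jar_a [383. 272.   0.] 0.7 [216. 270.]
top stop_block [ 740. -142.   61.] 0.97 [379. 136.]
top post_grip [607. -78.  91.] 0.93 [356. 182.]
top pivot [774. -62.  54.] 0.87 [348. 123.]
top pivot [ 387. -251.    1.] 0.42 [416. 273.]
top shaker [ 421. -126.   -6.] 0.87 [368. 259.]
top tub [414.  94.  -3.] 0.6 [285. 259.]
top cup [505. 352.  -1.] 0.95 [189. 222.]
0.9 [3.85100442e-01 3.11787932e+00 1.23148274e-05] 87.75972326684204
```

View pics/scene0.png

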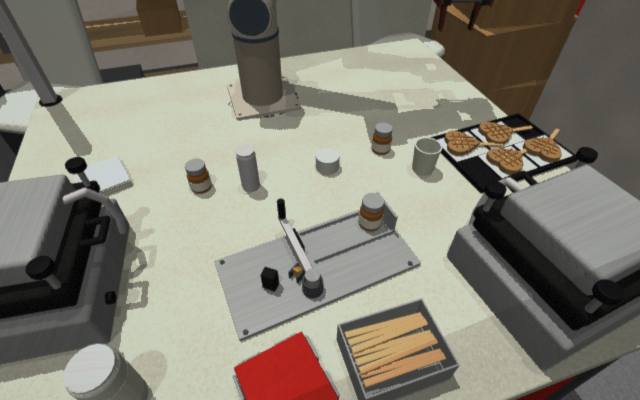

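View pics/top0.png

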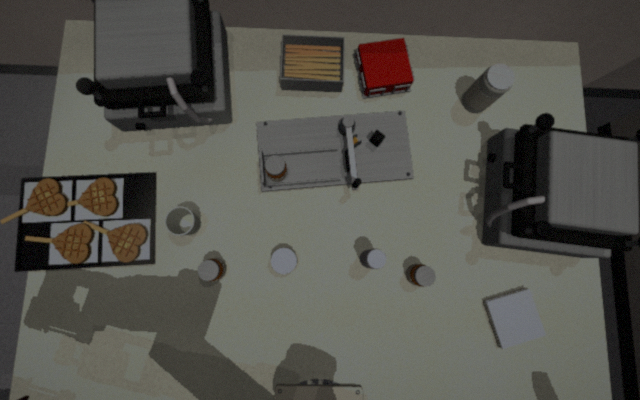

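```bash
python3 - <<'E'
from h import *
from scipy.optimize import minimize
from scipy.spatial.transform import Rotation as R
# feeder pose: average measurements (feeder, jar_c, block, post, pivot)
L=np.array([[0,0],[0,130],[57,-146],[-70,-70],[100,-70]])
W=np.array([[668,0],[648,121],[740,-141.5],[607.5,-77],[773.5,-59]])
a=L-L.mean(0);b=W-W.mean(0)
th=np.arctan2((a[:,0]*b[:,1]-a[:,1]*b[:,0]).sum(),(a*b).sum())
M=np.array([[np.cos(th),-np.sin(th)],[np.sin(th),np.cos(th)]])
o=W.mean(0)-M@L.mean(0)
print(th,o,np.round((M@L.T).T+o-W,1))
for p in [(0,130),(0,72),(0,70),(0,10),(0,12),(-42,165),(42,-40)]: print(p,np.round(M@p+o,1))
for q in np.arange(0,.81,.1): print(q,np.round(M@[100-170*np.cos(q),-70-170*np.sin(q)]+o,1))
print(R.from_rotvec(sensors.state()["tcp_rot"]).as_matrix().round(3))
E
```

```text
0.1261263277507951 [666.21349848  -2.53661784] [[-1.8 -2.5]
 [ 1.9  5.4]
 [ 1.1  1.3]
 [-1.9 -3.8]
 [ 0.7 -0.4]]
(0, 130) [649.9 126.4]
(0, 72) [657.2  68.9]
(0, 70) [657.4  66.9]
(0, 10) [665.    7.4]
(0, 12) [664.7   9.4]
(-42, 165) [603.8 155.9]
(42, -40) [712.9 -36.9]
0.0 [605.6 -80.8]
0.1 [608.6 -97.5]
0.2 [ 613.2 -113.9]
0.30000000000000004 [ 619.4 -129.7]
0.4 [ 627.2 -144.8]
0.5 [ 636.5 -159. ]
0.6000000000000001 [ 647.1 -172.3]
0.7000000000000001 [ 659.  -184.4]
0.8 [ 672.1 -195.3]
[[-0.97   0.243  0.   ]
 [ 0.243  0.97   0.   ]
 [-0.     0.    -1.   ]]
```

Both pictures agree with the networks. In the top view the loose jars are at about (210,269) and (420,274), jar_c is at (275,168), and the post is at (356,182). The tub, shaker and cup are where the networks reported them. I'll move to the left jar first.

```bash
python3 -m crank '[[100,[0.029,-0.0415,0],[0,0,-0.15]],[100,[0.029,-0.0415,0],[0,0,-0.15]],[100,[0.029,-0.0415,0],[0,0,-0.15]],[100,[0.029,-0.0415,0],[0,0,-0.15]],[100,[0.029,-0.0415,0],[0,0,-0.15]],[100,[0.029,-0.0415,0],[0,0,-0.15]],[100,[0.029,-0.0415,0],[0,0,-0.15]],[100,[0.029,-0.0415,0],[0,0,-0.15]]]' 30
python3 -m crank '[[100,[0,0,0],[0,0,0]],[100,[0,0,0],[0,0,0]]]'
```

```text
time_s: 1.9
position: [384.9, 272.9, 242.0]
tcp_rot: [2.084, 2.351, 0.001]
wrist_force: [0.9, -1.2, -0.9]
grip_width: 87.9
gripper_force: 0.0
time_s: 2.15
position: [384.0, 274.4, 241.8]
tcp_rot: [-2.078, -2.356, -0.0]
wrist_force: [-0.0, 0.5, 0.3]
grip_width: 87.6
gripper_force: 0.0
```

```bash
python3 -m crank '[[100,[0,0,-0.055],[0,0,0]],[100,[0,0,-0.055],[0,0,0]],[100,[0,0,-0.05],[0,0,0]],[100,[0,0,-0.042],[0,0,0]],[100,[0,0,0],[0,0,0]],[30,[0,0,0],[0,0,0]],[30,[0,0,0],[0,0,0]],[30,[0,0,0],[0,0,0]]]'
python3 -m crank '[[30,[0,0,0],[0,0,0]],[30,[0,0,0],[0,0,0]],[30,[0,0,0],[0,0,0]],[30,[0,0,0],[0,0,0]]]'
```

```text
time_s: 3.15
position: [384.9, 274.9, 41.2]
tcp_rot: [2.078, 2.355, 0.004]
wrist_force: [1.4, -0.8, -0.5]
grip_width: 61.1
gripper_force: 0.0
time_s: 3.65
position: [384.5, 274.6, 40.8]
tcp_rot: [2.079, 2.355, 0.002]
wrist_force: [-2.6, 0.6, 10.5]
grip_width: 55.6
gripper_force: 30.0
```

```bash
python3 -m crank '[[30,[0,0,0.05],[0,0,0]],[30,[0,0,0.05],[0,0,0]],[30,[0.02,-0.015,0.05],[0,0,0]],[30,[0.05,-0.036,0],[0,0,0]],[30,[0.05,-0.036,0],[0,0,0]],[30,[0.05,-0.036,0],[0,0,0]],[30,[0.05,-0.036,0],[0,0,0]],[30,[0.043,-0.043,0],[0,0,0]]]'
python3 -m crank '[[30,[0.01,-0.01,0],[0,0,0]],[30,[0,0,-0.03],[0,0,0]],[30,[0,0,-0.02],[0,0,0]],[30,[0,0,0],[0,0,0]]]'
python3 - <<'E'
from h import *
cv2.imwrite("pics/s1.png",cams.snapshot("scene")); cams.snapshot("top")
for c in("scene","top"):
    for n in("feeder","jar_a"):
        for d in finder.mark_of(c,n)[:4]:
            X=w(c,d["xyz"]); print(c,n,np.round(X),round(d["confidence"],2),np.round(px(c,X)))
E
```

```text
time_s: 4.65
position: [648.4, 70.8, 189.6]
tcp_rot: [-2.078, -2.356, -0.0]
wrist_force: [0.6, 0.4, -2.4]
grip_width: 55.6
gripper_force: 30.0
time_s: 5.15
position: [655.0, 62.6, 137.6]
tcp_rot: [-2.075, -2.354, 0.005]
wrist_force: [0.8, 0.1, -3.0]
grip_width: 55.5
gripper_force: 30.0
scene feeder [663.   0.   0.] 0.6 [322. 244.]
scene jar_a [ 382. -251.   -2.] 0.86 [201. 187.]
scene jar_a [650. 126.  10.] 0.68 [370. 224.]
scene jar_a [657.  64.  98.] 0.55 [349. 208.]
scene jar_a [665.  -1.  -3.] 0.31 [322. 245.]
top jar_a [ 386. -248.    2.] 0.9 [415. 273.]
```

View pics/s1.png

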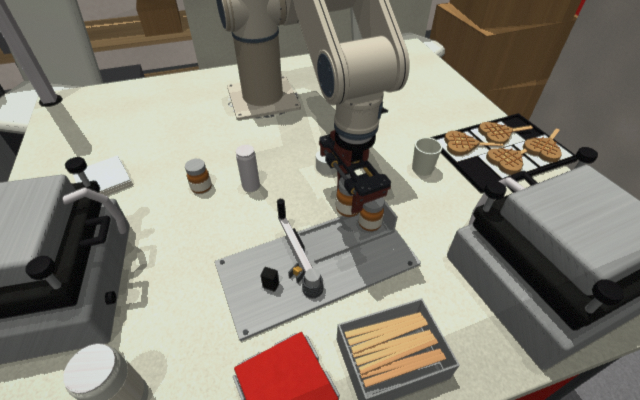

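```bash
python3 -m crank '[[30,[0.001,0,-0.035],[0,0,0]],[30,[0.001,0,-0.03],[0,0,0]],[30,[0,0,-0.016],[0,0,0]],[30,[0,0,0],[0,0,0]],[30,[0,0,-0.003],[0,0,0]],[30,[0,0,0],[0,0,0]]]'
```

```text
time_s: 6.2
position: [659.7, 62.3, 56.7]
tcp_rot: [2.078, 2.355, 0.002]
wrist_force: [1.2, -0.5, -2.6]
grip_width: 55.5
gripper_force: 30.0
```

```bash
python3 -m crank '[[30,[-0.001,0,-0.002],[0,0,0]],[30,[0,0,-0.0015],[0,0,0]],[30,[0,0,0],[0,0,0]]]'; python3 -m crank '[[60,[0,0,0],[0,0,0]],[100,[0,0,0],[0,0,0]],[100,[0,0,0],[0,0,0]],[100,[0,0,0],[0,0,0]]]'
```

```text
time_s: 6.58
position: [658.2, 62.2, 52.9]
tcp_rot: [2.078, 2.356, 0.0]
wrist_force: [-3.1, 0.3, 4.5]
grip_width: 55.7
gripper_force: 30.0
time_s: 7.08
position: [658.2, 62.2, 52.1]
tcp_rot: [2.078, 2.356, 0.0]
wrist_force: [0.7, 0.4, 0.1]
grip_width: 82.1
gripper_force: 0.0
```

```bash
python3 -m crank '[[100,[0,0,0.05],[0,0,0]],[100,[0,0,0.055],[0,0,0]],[100,[-0.01,-0.01,0.045],[0,0,0]],[100,[-0.034,-0.04,0],[0,0,0]],[100,[-0.04,-0.045,0],[0,0,0]],[100,[-0.04,-0.045,0],[0,0,0]],[100,[-0.04,-0.045,0],[0,0,0]],[100,[-0.04,-0.045,0],[0,0,0]]]'
python3 -m crank '[[100,[-0.04,-0.045,0],[0,0,0]],[100,[-0.03,-0.036,0],[0,0,0]],[100,[0,0,0],[0,0,0]],[100,[0,0,0],[0,0,0]]]'
```

```text
time_s: 8.07
position: [452.8, -169.0, 202.4]
tcp_rot: [2.077, 2.356, 0.0]
wrist_force: [0.7, 0.2, 0.3]
grip_width: 87.5
gripper_force: 0.0
time_s: 8.57
position: [384.3, -248.8, 202.3]
tcp_rot: [2.079, 2.355, 0.0]
wrist_force: [-0.2, -0.2, 0.3]
grip_width: 87.8
gripper_force: 0.0
```

```bash
python3 -m crank '[[100,[0,0,-0.055],[0,0,0]],[100,[0,0,-0.055],[0,0,0]],[100,[0,0,-0.051],[0,0,0]],[100,[0,0,0],[0,0,0]],[100,[0,0,0],[0,0,0]],[30,[0,0,0],[0,0,0]],[30,[0,0,0],[0,0,0]],[30,[0,0,0],[0,0,0]]]'
python3 -m crank '[[30,[0,0,0],[0,0,0]],[30,[0,0,0],[0,0,0]],[30,[0,0,0],[0,0,0]],[30,[0,0,0],[0,0,0]]]'
python3 - <<'E'
from h import *
for c in("scene","top"):
    cv2.imwrite(f"pics/{c}2.png",cams.snapshot(c))
    for d in finder.mark_of(c,"jar_a")[:4]:
            X=w(c,d["xyz"]); print(c,np.round(X),round(d["confidence"],2),np.round(px(c,X)))
E
```

```text
time_s: 9.57
position: [384.6, -249.2, 42.3]
tcp_rot: [2.077, 2.354, 0.0]
wrist_force: [-0.1, -0.5, 0.0]
grip_width: 61.2
gripper_force: 0.0
time_s: 10.07
position: [384.1, -249.0, 41.9]
tcp_rot: [2.078, 2.355, -0.0]
wrist_force: [-2.3, 0.8, 9.9]
grip_width: 54.9
gripper_force: 30.0
scene [660.  60.  12.] 0.68 [346. 233.]
scene [648. 121.  10.] 0.64 [368. 224.]
scene [ 380. -248.   -3.] 0.59 [201. 186.]
top [658.  58.  15.] 0.8 [302. 168.]
top [648. 121.  11.] 0.65 [278. 171.]
top [ 385. -248.    2.] 0.58 [415. 274.]
```

View pics/scene2.png

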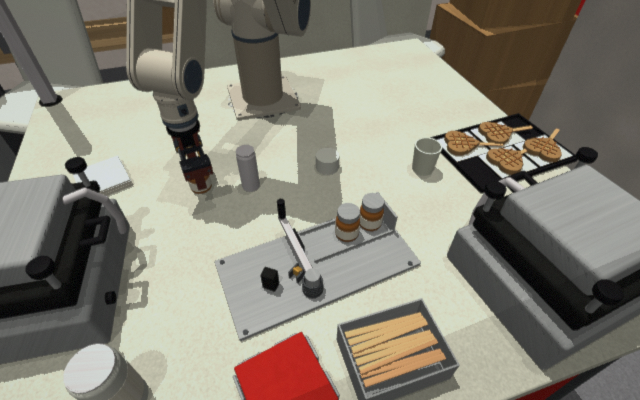

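```bash
python3 -m crank '[[30,[0,0,0.05],[0,0,0]],[30,[0,0,0.055],[0,0,0]],[30,[0.01,0,0.055],[0,0,0]],[30,[0.04,0.035,0],[0,0,0]],[30,[0.04,0.035,0],[0,0,0]],[30,[0.04,0.035,0],[0,0,0]],[30,[0.04,0.035,0],[0,0,0]],[30,[0.04,0.035,0],[0,0,0]]]'
python3 -m crank '[[30,[0.04,0.035,0],[0,0,0]],[30,[0.032,0.039,0],[0,0,0]],[30,[0,0,0],[0,0,0]],[30,[0,0,-0.05],[0,0,0]],[30,[0,0,-0.05],[0,0,0]],[30,[0,0,-0.03],[0,0,0]],[30,[0,0,0],[0,0,0]]]'
```

```text
time_s: 11.28
position: [594.7, -72.4, 200.8]
tcp_rot: [-2.078, -2.355, 0.001]
wrist_force: [0.1, -0.1, -2.6]
grip_width: 55.6
gripper_force: 30.0
time_s: 12.15
position: [662.9, -0.6, 68.3]
tcp_rot: [-2.076, -2.351, 0.007]
wrist_force: [-0.5, -0.3, -2.5]
grip_width: 55.6
gripper_force: 30.0
```

```bash
python3 -m crank '[[30,[0,0,-0.01],[0,0,0]],[30,[0,0,-0.004],[0,0,0]],[30,[0,0,0],[0,0,0]],[30,[0,0,-0.002],[0,0,0]],[30,[0,0,-0.001],[0,0,0]],[30,[0,0,0],[0,0,0]]]'
```

```text
time_s: 12.9
position: [666.0, 0.3, 54.2]
tcp_rot: [2.078, 2.356, 0.0]
wrist_force: [0.8, -0.6, -2.7]
grip_width: 55.3
gripper_force: 30.0
```

```bash
python3 -m crank '[[30,[0,0,-0.0015],[0,0,0]],[30,[0,0,0],[0,0,0]]]'; python3 -m crank '[[60,[0,0,0],[0,0,0]],[100,[0,0,0],[0,0,0]],[100,[0,0,0],[0,0,0]],[100,[0,0,0],[0,0,0]],[100,[0,0,0.05],[0,0,0]],[100,[0,0,0.05],[0,0,0]],[100,[0,0,0.045],[0,0,0]],[100,[0,0,0],[0,0,0]]]'
```

```text
time_s: 13.15
position: [666.2, 0.2, 54.0]
tcp_rot: [2.078, 2.356, 0.0]
wrist_force: [-4.2, 0.3, 7.2]
grip_width: 55.9
gripper_force: 30.0
time_s: 14.15
position: [668.6, 0.2, 202.0]
tcp_rot: [2.075, 2.351, 0.008]
wrist_force: [0.1, 0.9, -0.5]
grip_width: 87.6
gripper_force: 0.0
```

```bash
python3 -m crank '[[100,[-0.02,-0.025,0],[0,0,-0.175]],[100,[-0.02,-0.025,0],[0,0,-0.175]],[100,[-0.02,-0.027,0],[0,0,-0.175]],[100,[0,0,0],[0,0,-0.175]],[100,[0,0,0],[0,0,-0.175]],[100,[0,0,0],[0,0,-0.175]],[100,[0,0,0],[0,0,-0.175]],[100,[0,0,0],[0,0,-0.175]]]'
python3 -m crank '[[60,[0,0,0],[0,0,-0.17]],[60,[0,0,0],[0,0,0]],[60,[0,0,0],[0,0,0]]]'
python3 - <<'E'
from h import *
for c in("scene","top"):
    cv2.imwrite(f"pics/{c}3.png",cams.snapshot(c))
    for n in("jar_a","post_grip"):
     for d in finder.mark_of(c,n)[:4]:
            X=w(c,d["xyz"]); print(c,n,np.round(X),round(d["confidence"],2),np.round(px(c,X)))
E
```

```text
time_s: 15.15
position: [605.2, -76.7, 196.0]
tcp_rot: [-3.108, -0.454, 0.004]
wrist_force: [1.1, -0.4, -0.1]
grip_width: 88.0
gripper_force: 0.0
time_s: 15.52
position: [605.6, -76.7, 196.8]
tcp_rot: [-3.135, -0.203, 0.002]
wrist_force: [-0.2, -0.2, -0.5]
grip_width: 61.0
gripper_force: 0.0
scene jar_a [666.  -1.   9.] 0.9 [322. 243.]
scene jar_a [662.  61.  14.] 0.77 [346. 234.]
scene post_grip [607. -74.  92.] 0.71 [283. 208.]
top jar_a [665.  -2.  14.] 0.76 [324. 166.]
top jar_a [649. 120.   8.] 0.69 [279. 171.]
top jar_a [659.  59.  13.] 0.62 [301. 168.]
```

View pics/scene3.png

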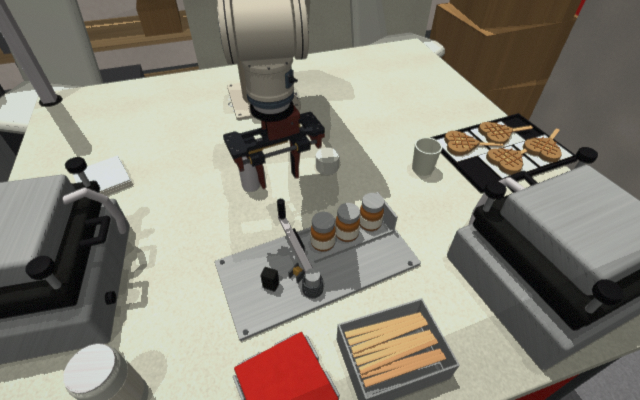

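```bash
python3 -m crank '[[60,[0.001,0,-0.04],[0,0,0]],[60,[0,0,-0.04],[0,0,0]],[60,[0,0,-0.026],[0,0,0]],[60,[0,0,0],[0,0,0]],[60,[0,0,0],[0,0,0]],[5,[0,0,0],[0,0,0]],[5,[0,0,0],[0,0,0]]]' 25
python3 -m crank '[[5,[0,0,0],[0,0,0]],[5,[0,0,0],[0,0,0]],[5,[0,0,0],[0,0,0]],[5,[0,0,0],[0,0,0]],[5,[0,0,0],[0,0,0]]]'
```

```text
time_s: 16.7
position: [607.7, -76.9, 92.8]
tcp_rot: [3.135, 0.198, 0.003]
wrist_force: [0.7, -0.5, -1.3]
grip_width: 35.9
gripper_force: 0.0
time_s: 17.32
position: [607.3, -77.4, 92.0]
tcp_rot: [3.135, 0.198, 0.001]
wrist_force: [-0.9, -5.9, 2.5]
grip_width: 17.6
gripper_force: 25.0
```

```bash
python3 -m crank '[[5,[0.0013,-0.0084,0],[0,0,0.05]],[5,[0.0017,-0.0083,0],[0,0,0.05]],[5,[0.0021,-0.0082,0],[0,0,0.05]],[5,[0.0025,-0.0081,0],[0,0,0.05]],[5,[0.0029,-0.008,0],[0,0,0.05]],[5,[0.0033,-0.0078,0],[0,0,0.05]],[5,[0.0037,-0.0076,0],[0,0,0.05]],[5,[0.0041,-0.0075,0],[0,0,0.05]]]' 40
python3 -m crank '[[5,[0.0044,-0.0073,0],[0,0,0.05]],[5,[0.0048,-0.007,0],[0,0,0.05]],[5,[0.0052,-0.0068,0],[0,0,0.05]],[5,[0.0055,-0.0065,0],[0,0,0.05]]]'
```

```text
time_s: 18.32
position: [626.6, -138.5, 91.8]
tcp_rot: [-3.029, -0.816, 0.006]
wrist_force: [-10.4, 14.2, 13.2]
grip_width: 17.7
gripper_force: 40.0
time_s: 18.82
position: [646.7, -167.1, 91.7]
tcp_rot: [-2.932, -1.117, 0.005]
wrist_force: [-8.0, 3.4, 9.1]
grip_width: 17.3
gripper_force: 40.0
```

```bash
python3 -m crank '[[5,[0.0058,-0.0062,0],[0,0,0.05]],[5,[0.0061,-0.0059,0],[0,0,0.05]],[5,[0.0064,-0.0056,0],[0,0,0.05]],[5,[0.0067,-0.0053,0],[0,0,0.05]],[5,[0,0,0],[0,0,0]]]'
python3 -m crank '[[5,[0.003,-0.0022,0],[0,0,0]],[5,[0,0,0],[0,0,0]],[5,[0,0,0],[0,0,0]]]'
python3 - <<'E'
from h import *
for c in("scene","top"):
    cv2.imwrite(f"pics/{c}4.png",cams.snapshot(c)[90:350,150:470])
    for n in("jar_a","post_grip"):
     for d in finder.mark_of(c,n)[:4]:
            X=w(c,d["xyz"]); print(c,n,np.round(X),round(d["confidence"],2))
s=sensors.state();print(s["position"],s["wrist_force"],s["time_s"])
E
python3 -c "
import cv2
cv2.imwrite('pics/c4.png',cv2.resize(cv2.imread('pics/scene4.png'),None,fx=2.2,fy=2.2))"
```

```text
time_s: 19.45
position: [671.6, -190.8, 91.7]
tcp_rot: [-2.807, -1.402, 0.006]
wrist_force: [-10.1, 1.0, 10.5]
grip_width: 17.4
gripper_force: 40.0
time_s: 19.82
position: [672.7, -191.6, 91.7]
tcp_rot: [-2.804, -1.401, 0.01]
wrist_force: [-15.9, 5.2, 14.0]
grip_width: 17.4
gripper_force: 40.0
scene jar_a [649. 127.  10.] 0.86
scene jar_a [661.  61.  13.] 0.68
scene jar_a [667.   2.  11.] 0.6
scene post_grip [ 673. -191.   92.] 0.6
top jar_a [650. 123.  12.] 0.96
top jar_a [666.  -2.  10.] 0.79
top jar_a [657.  57.  15.] 0.72
top post_grip [667.   0.  12.] 0.39
[ 672.67079163 -191.60800301   91.69495127] [-15.80547708   4.62676187  14.03645404] 20.125
```

View pics/c4.png

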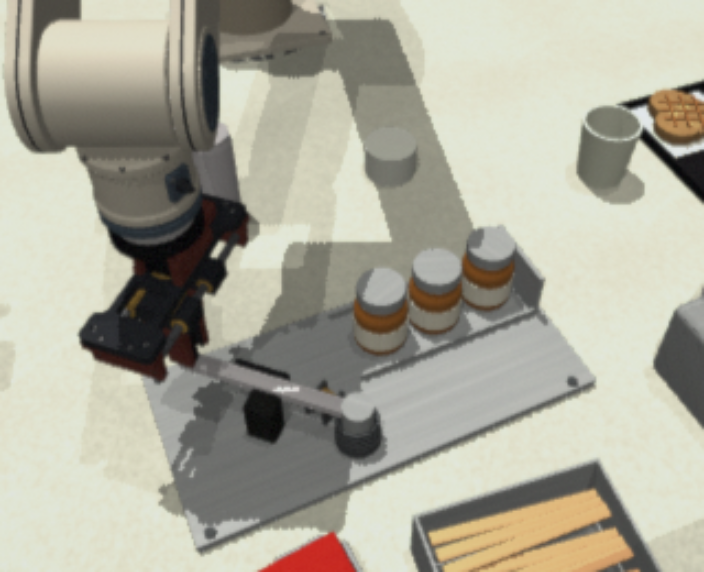

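The crop shows the sprung arm resting on the black stop block at about (265,405), with the post in the fingers. The three jars stand upright in a tight row at about (380,310), (436,290) and (488,268). The last few mm of travel pushed back with rising force, so the arm is on the stop. I'll hand it in.

```bash
python3 -c "
from plant import job
print(job.sign_off())"
```

```text
the job is handed in; nothing more can be done
None
```

I handed the job in at about 20 s with all three jars upright and released in a tight row, and the gripper holding the sprung arm against the rubber stop, past its catch; sign-off returned no verdict.

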